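Gauge the stem socket of a trophy plinth

TASK

Before the trophy's stem is fitted, check how deep the socket in the square black plinth is: stand the depth gauge over that socket, set its foot down gently and flat on the plinth's top, and lower its rod by the knob until it bottoms in the hole. Leave the gauge standing there with the rod down, so that its reading can be taken.

Things in the scene. Friction and masses are not known exactly. Their poses are not given: they have to be found in the camera images.
- gauge: Loose depth gauge, 0.4 kg, upright: steel foot 84 x 56 x 14 mm, dark collar on it (30 mm dia, top 34 mm above the foot's underside), a 12 mm rod sliding through both, aluminium knob on top (26 mm dia, 40 mm tall). Starts with the rod up against its stop: can be carried by the knob. With the foot resting, the rod can be pushed out up to 50 mm below it. Origin: centre of foot's underside; z up.
- gauge_tip (a point): Centre of the flat lower end of the gauge's rod; moves with rod and knob. The middle of the knob is always 124 mm straight above it. With the rod fully up (start) it lies 1 mm above the foot's underside, hidden in the foot. Friction of about 3 N holds the rod where it is left, so it must be pushed down by the knob. z up.
- socket_mouth (a point): Centre of the mouth of the socket, a round upright hole 32 mm in diameter in the middle of the top of the square black plinth (100 x 100 mm, 70 mm tall, fixed). z up, x and y along the plinth's sides. The round plinth near it (100 mm diameter, same kind of socket) is not the one wanted.
- socket_floor (a point): Centre of the pale wooden bottom of the square plinth's socket, 22 to 40 mm below the mouth, different each time. z up.
There are look-alikes about, which are no part of the job. Of the things that look like the gauge, take the one that is farthest to the robot's left at the start.

How it is judged:
At the end, for the whole second after the job is handed in: The gauge stands at rest and upright (within 5 degrees), its foot's underside within 4 mm of the square plinth's top face, its rod in the socket (axis within 13 mm of the socket's centre) and the rod's end within 4 mm of the socket's floor; gauge let go (horizontal distance between gauge_tip and socket_mouth below 0.013 m and z of gauge in the frame of socket_mouth between -0.004 and 0.004 m and z of gauge_tip in the frame of socket_floor below 0.004 m and angle between gauge's own z axis and vertical below 0.09 rad and linear speed of gauge below 0.02 m/s); the robot touches nothing.
It fails at once if the gauge is dropped or slammed onto the square plinth (it moves faster than 0.4 m/s in the last 40 mm above the socket) (horizontal distance between gauge and socket_mouth below 0.03 m and z of gauge in the frame of socket_mouth below 0.04 m and linear speed of gauge above 0.4 m/s).
It also fails if it takes over 35 s, if anything falls off the work surface, if the arm or the gripper's body presses on something with over 40 N, if the wrist force passes 120 N, or if a joint passes its speed limit or range.

ROBOT

A 6-joint arm with a two-finger parallel gripper is mounted at the origin on the work surface. World frame = base frame: x ahead of the robot, y to its left, z up, the work surface at z = 0. Lengths are in m, angles in rad, forces in N, time in s.
With the tool pointing down it reaches from about 0.35 to 0.875 m from the base axis. Payload 4.2 kg.
Tool frame: the origin (TCP) lies midway between the tips of the shut fingers; the grasp point (between the pads) lies 19 mm behind it; z points along the fingers, y is the line along which they close (so a half turn about z gives the same grasp; the last joint's range is limited). The gripper opens to 85 mm and grips with 20 to 120 N. Pads are 22 mm wide; open, the fingers measure 114 mm over their backs; the gripper's body (76 mm by 85 mm) begins 54 mm behind the grasp point. The pads swing forward as they close: fully open they stand 13 mm farther back than shut.
Start: joints at [1.429, 0.385, 0.008, 0, -1.194, -0.259], TCP at [0.244, 0.575, 0.231] pointing down, gripper open.
Joint ranges: [-3.14, 3.14], [-1.21, 2.06], [-1.07, 1.41], [-3.16, 2.05], [-2.99, -0.16], [-3.1, 3.1]. Speed limits (rad/s): [2.79, 2.79, 3.14, 3.14, 3.14, 3.14].

INTERFACE

Orientations are given as a unit quaternion [x, y, z, w].
In Python, from rig import arm gives the robot as it stands.
- The arm moves only by the shell command python3 -m creep 'ROWS' [FORCE]. ROWS is JSON, a list of rows, each an object of numbers: "tx", "ty", "tz": the shift along the tool's x, y, z in mm; "roll": the turn about the tool's z in degrees; "claw": the opening, from 0 (shut) to 1 (fully open). A call has 1 to 5 rows; each row is the pose to reach, as a shift and turn from the pose commanded when the call began, along the tool's axes at that moment; what a row does not reach only later rows make up. A row lasts 1/10 s, in which the tool goes at most 50 mm and 8.59 degrees, less where a joint would pass 70% of its speed; a pose out of reach is approached as far as the arm can. A call with a gripper value outside its range is refused whole. The fingers move at their own pace and stop on an object; FORCE is the grip in N (left out, the last holds). Time passes only in rows, so rows that repeat a pose let the fingers close. It gives the time, the measured TCP pose, the force, the opening and the grip force at its end, in the units of the state.
- arm.get_state(): the state, without advancing time (a new reading comes with each control period).
- arm.read_camera(name): name is "scene" or "top"; returns a dict with "pixels" (384x512x3 uint8, red, green, blue), "depth" (384x512 float32, m along the optical axis (not along the pixel's ray), 0 where there is no reading), "intrinsics" (3x3 intrinsics, pixels), "rvec" (rotation vector, rad) and "tvec" (3), from world to camera coordinates, as OpenCV has them. Camera axes: x right, y down, z forward; pixel columns grow to the right and rows downward; lengths in m; the calibration is good to about 2 mm. A picture is of the moment at which its call begins.
- arm.sign_off(): hands the job in; it is judged then, once.
The state is a dict: "t": time; "q": joint angles; "qvel": joint speeds; "effort": joint torques, N m; "tcp_pos": TCP position; "ee_rot": TCP orientation; "contact_force": force on the tool from outside, world axes, zero at the start; "moment": the same for the moment, N m; "gripper_width": finger opening in m; "grasp_force": force on a finger pad.
Only numpy, scipy, OpenCV 4.12 (cv2) and the standard library are available. Lean on these libraries where they do the work, as an engineer would, in place of code of your own. Each camera call takes 0.05 s, during which the arm holds its last target. There are 200 camera calls.

## Working session

There is one attempt and no reset: what is moved stays moved. The work goes in short steps, Python scripts to look and compute and a shell command to move; the robot and the scene stay as the last step left them, time stands still between calls to the robot, and variables do not carry over. Pictures are saved under pics/ and viewed, at most 10 in all, crops included, and the job is handed in when it is done.

```bash
mkdir -p pics; cat > h.py <<'E'
import numpy as np, cv2
from rig import arm
def shot(n,f=None):
    c=arm.read_camera(n)
    if f: cv2.imwrite(f'pics/{f}.png',cv2.cvtColor(c['pixels'],cv2.COLOR_RGB2BGR))
    R=cv2.Rodrigues(np.array(c['rvec'],float))[0]; t=np.array(c['tvec'],float).ravel(); K=np.array(c['intrinsics'])
    d=c['depth']; v,u=np.mgrid[:384,:512]
    P=np.stack([(u-K[0,2])/K[0,0]*d,(v-K[1,2])/K[1,1]*d,d],-1)
    W=(P-t)@R; W[d==0]=np.nan
    return c,W
E
python3 - <<'E'
from h import *
for n in('scene','top'):
    c,W=shot(n,n+'0'); np.save(n+'0.npy',W)
s=arm.get_state(); print(s['t'],s['tcp_pos'],s['ee_rot'],s['contact_force'],s['gripper_width'])
E
```

```text
0.1 [0.24362161 0.57501281 0.23033802] [ 9.79973754e-01 -1.99124341e-01 -1.27569188e-04  9.59842385e-04] [0.28932999 0.35390313 0.14291717] 0.08563124935000682
```

```bash
python3 -c "
import cv2,numpy as np
a=cv2.imread('pics/scene0.png');b=cv2.imread('pics/top0.png')
print(a.shape)"
```

```text
(384, 512, 3)
```

View pics/top0.png

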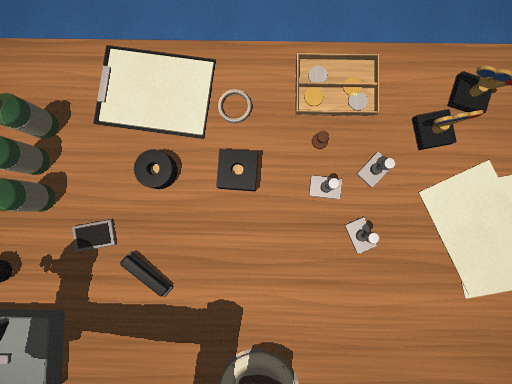

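View pics/scene0.png

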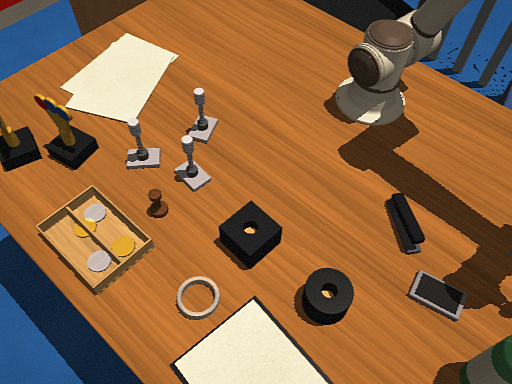

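Top view: three gauges at about (325,187), (376,168), (362,235), the square plinth at (239,169) with its hole at (238,170), and the round one at (156,169). World +y should point left in the image, so the gauge wanted is probably the one at (325,187). I'll measure it.

```bash
cat > m.py <<'E'
from h import *
def rect(W,sel,lo,hi):
    m=sel&(W[...,2]>lo)&(W[...,2]<hi); p=W[m][:,:2].astype(np.float32)
    return cv2.minAreaRect(p),len(p)
E
python3 - <<'E'
from m import *
W=np.load('top0.npy'); v,u=np.mgrid[:384,:512]
S=np.load('scene0.npy')
def near(W,x,y,r): return np.hypot(W[...,0]-x,W[...,1]-y)<r
for n,(a,b) in dict(g1=(187,320),g2=(175,370),g3=(240,358),sq=(155,239),rd=(155,156)).items(): print(n,W[a,b])
for k,(a,b) in dict(g1=(187,320),g2=(175,370),g3=(240,358)).items():
    x,y,_=W[a,b]; print(k)
    for nm,C in(('top',W),('scene',S)):
        s=near(C,x,y,.065)
        p=C[s&(C[...,2]>.115)]; print(nm,'knob',len(p),np.median(p[:,:2],0) if len(p) else '', p[:,2].max() if len(p) else'')
        if len(p):
            print('  circ',cv2.minEnclosingCircle(p[:,:2].astype(np.float32)))
        print('  foot',rect(C,s,.008,.019))
for nm,C in(('top',W),('scene',S)):
    s=near(C,*W[155,239][:2],.12); print(nm,'plinth',rect(C,s,.064,.075), np.median(C[s&(C[...,2]>.06)&(C[...,2]<.08)][:,2]))
print('hole floor',W[165:176,234:244,2].round(3))
E
```

```text
g1 [ 0.54020287 -0.15767431  0.02028707]
g2 [ 0.57505052 -0.2918956   0.01572303]
g3 [ 0.40096894 -0.26030782  0.01529238]
sq [0.61549175 0.05752136 0.07189296]
rd [0.61224325 0.27179703 0.07132339]
g1
top knob 112 [ 0.54113613 -0.16984679] 0.15020163943148673
  circ ((0.5414565205574036, -0.1718389093875885), 0.013080090284347534)
  foot (((0.5419896841049194, -0.1723410189151764), (0.08435520529747009, 0.05605652183294296), 84.2441177368164), 463)
scene knob 174 [ 0.54528114 -0.17012958] 0.1503465162805122
  circ ((0.5421432256698608, -0.17523327469825745), 0.014017922803759575)
  foot (((0.541595995426178, -0.17524465918540955), (0.08652184903621674, 0.05765317380428314), 84.21192932128906), 460)
g2
top knob 131 [ 0.5909819  -0.30138327] 0.15166083762949706
  circ ((0.5918493270874023, -0.3044939637184143), 0.013291188515722752)
  foot (((0.5916543006896973, -0.3047356903553009), (0.05660386011004448, 0.08385526388883591), 47.534271240234375), 426)
scene knob 175 [ 0.59497882 -0.30059649] 0.15081184854453406
  circ ((0.5918929576873779, -0.30695274472236633), 0.014302458614110947)
[... 927 characters left out ...]
 floor [[0.042 0.041 0.041 0.044 0.045 0.04  0.039 0.044 0.069 0.071]
 [0.047 0.043 0.043 0.043 0.041 0.041 0.043 0.044 0.046 0.073]
 [0.039 0.045 0.04  0.042 0.043 0.043 0.041 0.042 0.043 0.073]
 [0.045 0.038   nan 0.041 0.043 0.039 0.048 0.043 0.044 0.069]
 [0.041 0.043 0.044 0.043 0.042 0.046 0.04  0.045 0.043 0.073]
 [0.043 0.041 0.043 0.04  0.045 0.042 0.044 0.045 0.043 0.074]
 [0.042 0.042 0.042 0.042 0.046 0.044 0.044 0.042 0.044 0.072]
 [0.043 0.044 0.043 0.041 0.045 0.044 0.043 0.045 0.07  0.073]
 [0.043 0.041 0.043 0.042 0.04  0.046 0.041 0.068 0.072 0.071]
 [0.043 0.042 0.044 0.047 0.041 0.043 0.073 0.074 0.07  0.068]
 [0.071 0.068 0.068 0.071 0.071 0.069 0.073 0.069 0.071 0.072]]
```

```bash
python3 -m creep '[{"tx":34,"ty":34},{"tx":67,"ty":68},{"tx":101,"ty":102},{"tx":135,"ty":136},{"tx":168,"ty":170}]' 40; python3 -m creep '[{"tx":34,"ty":34},{"tx":67,"ty":68},{"tx":101,"ty":102},{"tx":135,"ty":136},{"tx":168,"ty":170}]'; python3 -m creep '[{"tx":34,"ty":34},{"tx":67,"ty":68},{"tx":101,"ty":102},{"tx":135,"ty":136},{"tx":168,"ty":170}]'
```

```text
invalid input
invalid input
invalid input
```

```bash
cat > go.py <<'E'
import sys; from h import *; from scipy.spatial.transform import Rotation as Ro
s=arm.get_state(); R=Ro.from_quat(s['ee_rot']).as_matrix()
print(s['t'],s['tcp_pos'].round(4),s['contact_force'].round(1),s['gripper_width'],'tilt',R[:,2].round(3))
print('shift mm',(R.T@(np.array(list(map(float,sys.argv[1:4])))-s['tcp_pos'])*1000).round(1))
E
python3 go.py .542 -.173 .106
```

```text
0.1 [0.2436 0.575  0.2303] [0.3 0.4 0.1] 0.08563124935000682 tilt [-0.001 -0.002 -1.   ]
shift mm [566.6 572.  125.5]
```

```bash
python3 -m creep '[{"tx":34,"ty":34,"tz":0,"roll":0,"claw":1},{"tx":67,"ty":68,"tz":0,"roll":0,"claw":1},{"tx":101,"ty":102,"tz":0,"roll":0,"claw":1},{"tx":135,"ty":136,"tz":0,"roll":0,"claw":1},{"tx":168,"ty":170,"tz":0,"roll":0,"claw":1}]' 40
```

```text
t: 0.6
tcp_pos: [0.3324, 0.3513, 0.231]
ee_rot: [0.98, -0.199, -0.0, 0.0]
contact_force: [1.0, 0.5, 0.2]
gripper_width: 0.0853
grasp_force: 0.0
```

```bash
python3 -m creep '[{"tx":34,"ty":34,"tz":0,"roll":0,"claw":1},{"tx":67,"ty":68,"tz":0,"roll":0,"claw":1},{"tx":101,"ty":102,"tz":0,"roll":0,"claw":1},{"tx":135,"ty":136,"tz":0,"roll":0,"claw":1},{"tx":168,"ty":170,"tz":0,"roll":0,"claw":1}]'
python3 -m creep '[{"tx":34,"ty":34,"tz":0,"roll":0,"claw":1},{"tx":67,"ty":68,"tz":0,"roll":0,"claw":1},{"tx":101,"ty":102,"tz":0,"roll":0,"claw":1},{"tx":135,"ty":136,"tz":0,"roll":0,"claw":1},{"tx":168,"ty":170,"tz":0,"roll":0,"claw":1}]'
python3 -m creep '[{"tx":20,"ty":20,"tz":0,"roll":0,"claw":1},{"tx":40,"ty":40,"tz":0,"roll":0,"claw":1},{"tx":60,"ty":60,"tz":0,"roll":0,"claw":1},{"tx":62,"ty":62,"tz":0,"roll":0,"claw":1},{"tx":62,"ty":62,"tz":0,"roll":0,"claw":1}]'
python3 go.py .542 -.173 .106
```

```text
t: 1.1
tcp_pos: [0.4206, 0.1293, 0.2313]
ee_rot: [0.98, -0.199, -0.0, -0.0]
contact_force: [0.7, 0.5, 0.5]
gripper_width: 0.0857
grasp_force: 0.0
t: 1.6
tcp_pos: [0.5091, -0.0928, 0.2311]
ee_rot: [0.98, -0.199, -0.0, -0.0]
contact_force: [1.3, 0.4, 0.6]
gripper_width: 0.0853
grasp_force: 0.0
t: 2.1
tcp_pos: [0.5414, -0.1725, 0.2305]
ee_rot: [0.98, -0.2, -0.001, -0.0]
contact_force: [0.2, 0.4, 0.1]
gripper_width: 0.0853
grasp_force: 0.0
2.1 [ 0.5414 -0.1725  0.2305] [0.2 0.4 0.1] 0.08528726343880104 tilt [-0.002  0.    -1.   ]
shift mm [  0.9   0.2 124.5]
```

Now I'll go down over the knob and close.

```bash
python3 -m creep '[{"tx":1,"ty":0,"tz":30,"roll":0,"claw":1},{"tx":1,"ty":0,"tz":60,"roll":0,"claw":1},{"tx":1,"ty":0,"tz":90,"roll":0,"claw":1},{"tx":1,"ty":0,"tz":115,"roll":0,"claw":1},{"tx":1,"ty":0,"tz":125,"roll":0,"claw":1}]'
python3 -m creep '[{"tx":0,"ty":0,"tz":0,"roll":0,"claw":0.6},{"tx":0,"ty":0,"tz":0,"roll":0,"claw":0.4},{"tx":0,"ty":0,"tz":0,"roll":0,"claw":0.1},{"tx":0,"ty":0,"tz":0,"roll":0,"claw":0.1},{"tx":0,"ty":0,"tz":0,"roll":0,"claw":0.1}]' 40
python3 -m creep '[{"tx":0,"ty":0,"tz":0,"roll":0,"claw":0.1},{"tx":0,"ty":0,"tz":0,"roll":0,"claw":0.1},{"tx":0,"ty":0,"tz":0,"roll":0,"claw":0.1}]'
python3 go.py .542 -.173 .106
```

```text
t: 2.6
tcp_pos: [0.5407, -0.1711, 0.1039]
ee_rot: [0.98, -0.199, -0.003, 0.0]
contact_force: [-0.1, 0.4, 0.4]
gripper_width: 0.0855
grasp_force: 0.0
t: 3.1
tcp_pos: [0.5433, -0.1726, 0.1074]
ee_rot: [0.98, -0.199, 0.001, -0.0]
contact_force: [-0.1, -0.7, 1.6]
gripper_width: 0.0252
grasp_force: 40.0
t: 3.4
tcp_pos: [0.5433, -0.1726, 0.1069]
ee_rot: [0.98, -0.199, 0.001, 0.0]
contact_force: [-0.4, -0.2, 2.7]
gripper_width: 0.0254
grasp_force: 40.1
3.4 [ 0.5433 -0.1726  0.1069] [-0.4 -0.2  2.7] 0.02535451193106592 tilt [ 0.002 -0.    -1.   ]
shift mm [-1.   0.9  0.9]
```

```bash
python3 -m creep '[{"tx":0,"ty":0,"tz":-10,"roll":0,"claw":0.1},{"tx":0,"ty":0,"tz":-35,"roll":0,"claw":0.1},{"tx":0,"ty":0,"tz":-70,"roll":0,"claw":0.1},{"tx":0,"ty":0,"tz":-100,"roll":0,"claw":0.1},{"tx":0,"ty":0,"tz":-120,"roll":0,"claw":0.1}]'
python3 -m creep '[{"tx":-5,"ty":-20,"tz":0,"roll":0,"claw":0.1},{"tx":-12,"ty":-48,"tz":0,"roll":0,"claw":0.1},{"tx":-20,"ty":-80,"tz":0,"roll":0,"claw":0.1},{"tx":-28,"ty":-112,"tz":0,"roll":0,"claw":0.1},{"tx":-36,"ty":-144,"tz":0,"roll":0,"claw":0.1}]'
python3 -m creep '[{"tx":-7,"ty":-28,"tz":0,"roll":0,"claw":0.1},{"tx":-13,"ty":-54,"tz":0,"roll":0,"claw":0.1},{"tx":-18,"ty":-75,"tz":0,"roll":0,"claw":0.1},{"tx":-21,"ty":-88,"tz":0,"roll":0,"claw":0.1},{"tx":-21,"ty":-88,"tz":0,"roll":0,"claw":0.1}]'
python3 -m creep '[{"tx":0,"ty":0,"tz":0,"roll":0,"claw":0.1},{"tx":0,"ty":0,"tz":0,"roll":0,"claw":0.1},{"tx":0,"ty":0,"tz":0,"roll":0,"claw":0.1}]'
python3 go.py .5815 .063 .2
python3 - <<'E'
from m import *
c,W=shot('top','top1'); S=shot('scene','scene1')[1]
p0=np.array([.58,.062])
for C in(W,S):
    s=np.hypot(C[...,0]-.58,C[...,1]-.062)<.07
    q=C[s&(C[...,2]>.12)&(C[...,2]<.155)]
    print(len(q),np.percentile(q[:,2],[5,25,50,75,95]).round(4), cv2.minAreaRect(q[:,:2].astype(np.float32)))
    q=C[s&(C[...,2]>.076)&(C[...,2]<.12)]
    print(len(q),np.percentile(q[:,2],[5,25,50,75,95]).round(4) if len(q) else '')
E
```

```text
t: 3.9
tcp_pos: [0.5425, -0.1722, 0.2279]
ee_rot: [0.98, -0.199, 0.0, -0.0]
contact_force: [0.4, -0.9, -4.1]
gripper_width: 0.0247
grasp_force: 40.4
t: 4.4
tcp_pos: [0.5644, -0.0244, 0.2251]
ee_rot: [0.98, -0.199, -0.002, 0.0]
contact_force: [0.4, 0.2, -4.2]
gripper_width: 0.0251
grasp_force: 40.4
t: 4.9
tcp_pos: [0.5803, 0.0648, 0.2253]
ee_rot: [0.98, -0.198, -0.001, 0.0]
contact_force: [-0.4, -0.6, -2.9]
gripper_width: 0.0246
grasp_force: 40.3
t: 5.2
tcp_pos: [0.5805, 0.0625, 0.2263]
ee_rot: [0.98, -0.2, -0.0, 0.0]
contact_force: [-0.1, 0.1, -4.3]
gripper_width: 0.0251
grasp_force: 40.3
5.2 [0.5805 0.0625 0.2263] [-0.1  0.1 -4.3] 0.02505483825459478 tilt [-0.001 -0.    -1.   ]
shift mm [ 0.8 -0.8 26.3]
289 [0.1293 0.1319 0.1333 0.1349 0.1473] ((0.5783704519271851, 0.06364598870277405), (0.08384233713150024, 0.05526294186711311), 85.1894302368164)
3 [0.0763 0.0763 0.0763 0.0764 0.0765]
922 [0.1263 0.1327 0.1341 0.1356 0.1529] ((0.5789355635643005, 0.061081044375896454), (0.08431018143892288, 0.05768907070159912), 84.5718002319336)
0
```

View pics/scene1.png

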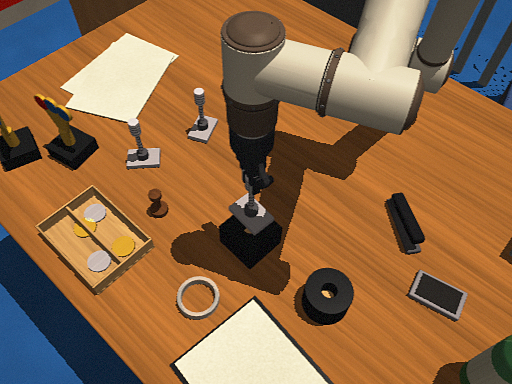

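The picture shows the gauge hanging level over the square plinth at (252,212). Its foot is within 2 mm of the socket centre and about 49 mm above the plinth top. Lowering in stages.

```bash
python3 -m creep '[{"tx":1,"ty":-1,"tz":10,"roll":0,"claw":0.1},{"tx":1,"ty":-1,"tz":20,"roll":0,"claw":0.1},{"tx":1,"ty":-1,"tz":30,"roll":0,"claw":0.1},{"tx":1,"ty":-1,"tz":38,"roll":0,"claw":0.1},{"tx":1,"ty":-1,"tz":42,"roll":0,"claw":0.1}]'
python3 -m creep '[{"tx":0,"ty":0,"tz":2,"roll":0,"claw":0.1},{"tx":0,"ty":0,"tz":4,"roll":0,"claw":0.1},{"tx":0,"ty":0,"tz":6,"roll":0,"claw":0.1},{"tx":0,"ty":0,"tz":8,"roll":0,"claw":0.1},{"tx":0,"ty":0,"tz":10,"roll":0,"claw":0.1}]'
python3 -m creep '[{"tx":0,"ty":0,"tz":3,"roll":0,"claw":0.1},{"tx":0,"ty":0,"tz":6,"roll":0,"claw":0.1},{"tx":0,"ty":0,"tz":9,"roll":0,"claw":0.1},{"tx":0,"ty":0,"tz":12,"roll":0,"claw":0.1},{"tx":0,"ty":0,"tz":15,"roll":0,"claw":0.1}]'
python3 go.py .5815 .063 .15
```

```text
t: 5.8
tcp_pos: [0.5814, 0.0638, 0.1827]
ee_rot: [0.98, -0.199, -0.001, 0.001]
contact_force: [-0.3, 1.1, -4.4]
gripper_width: 0.025
grasp_force: 40.4
t: 6.3
tcp_pos: [0.5826, 0.0639, 0.1757]
ee_rot: [0.98, -0.199, 0.001, -0.0]
contact_force: [-1.7, 0.0, 3.0]
gripper_width: 0.0249
grasp_force: 40.9
t: 6.8
tcp_pos: [0.5823, 0.064, 0.1592]
ee_rot: [0.98, -0.199, 0.0, -0.0]
contact_force: [-0.5, -1.9, 1.4]
gripper_width: 0.0251
grasp_force: 40.8
6.8 [0.5823 0.064  0.1592] [-0.5 -1.9  1.4] 0.025115395358798774 tilt [ 0.001  0.    -1.   ]
shift mm [-0.4  1.2  9.2]
```

The foot is resting and the rod is sliding. The tip is at about z = 0.053 and the floor at about 0.042.

```bash
python3 -m creep '[{"tx":0,"ty":0,"tz":2,"roll":0,"claw":0.1},{"tx":0,"ty":0,"tz":4,"roll":0,"claw":0.1},{"tx":0,"ty":0,"tz":6,"roll":0,"claw":0.1},{"tx":0,"ty":0,"tz":7,"roll":0,"claw":0.1},{"tx":0,"ty":0,"tz":8,"roll":0,"claw":0.1}]'
python3 -m creep '[{"tx":0,"ty":0,"tz":1,"roll":0,"claw":0.1},{"tx":0,"ty":0,"tz":1,"roll":0,"claw":0.1},{"tx":0,"ty":0,"tz":2,"roll":0,"claw":0.1},{"tx":0,"ty":0,"tz":2,"roll":0,"claw":0.1}]'
python3 go.py .5815 .063 .147
```

```text
t: 7.3
tcp_pos: [0.5822, 0.064, 0.1513]
ee_rot: [0.98, -0.199, 0.0, -0.0]
contact_force: [-0.2, -1.7, 2.0]
gripper_width: 0.0251
grasp_force: 40.9
t: 7.7
tcp_pos: [0.5821, 0.064, 0.1493]
ee_rot: [0.98, -0.199, 0.0, -0.0]
contact_force: [0.0, -1.2, 2.0]
gripper_width: 0.0247
grasp_force: 41.0
7.7 [0.5821 0.064  0.1493] [ 0.  -1.2  2. ] 0.024741783279433924 tilt [ 0.  0. -1.]
shift mm [-0.2  1.1  2.3]
```

```bash
python3 -m creep '[{"tx":0,"ty":0,"tz":1,"roll":0,"claw":0.1},{"tx":0,"ty":0,"tz":1,"roll":0,"claw":0.1}]'
python3 -m creep '[{"tx":0,"ty":0,"tz":1,"roll":0,"claw":0.1},{"tx":0,"ty":0,"tz":1,"roll":0,"claw":0.1}]'
python3 -m creep '[{"tx":0,"ty":0,"tz":1,"roll":0,"claw":0.1},{"tx":0,"ty":0,"tz":1,"roll":0,"claw":0.1}]'
```

```text
t: 7.9
tcp_pos: [0.5823, 0.0639, 0.1492]
ee_rot: [0.98, -0.199, 0.0, 0.0]
contact_force: [-1.0, -0.7, 4.1]
gripper_width: 0.025
grasp_force: 41.2
t: 8.1
tcp_pos: [0.5826, 0.0638, 0.1492]
ee_rot: [0.98, -0.199, 0.001, 0.0]
contact_force: [-1.3, -2.1, 8.7]
gripper_width: 0.025
grasp_force: 41.6
t: 8.3
tcp_pos: [0.5828, 0.0638, 0.1491]
ee_rot: [0.98, -0.198, 0.001, 0.0]
contact_force: [-2.5, -2.6, 12.6]
gripper_width: 0.025
grasp_force: 42.0
```

The rod has bottomed: the TCP stays at 0.149 while the force rises. Unload, open and retreat upward.

```bash
python3 -m creep '[{"tx":0,"ty":0,"tz":-2,"roll":0,"claw":0.1},{"tx":0,"ty":0,"tz":-2,"roll":0,"claw":0.3},{"tx":0,"ty":0,"tz":-2,"roll":0,"claw":0.6},{"tx":0,"ty":0,"tz":-2,"roll":0,"claw":1},{"tx":0,"ty":0,"tz":-2,"roll":0,"claw":1}]'
python3 -m creep '[{"tx":0,"ty":0,"tz":0,"roll":0,"claw":1},{"tx":0,"ty":0,"tz":0,"roll":0,"claw":1},{"tx":0,"ty":0,"tz":0,"roll":0,"claw":1}]'
python3 -m creep '[{"tx":0,"ty":0,"tz":-15,"roll":0,"claw":1},{"tx":0,"ty":0,"tz":-40,"roll":0,"claw":1},{"tx":0,"ty":0,"tz":-70,"roll":0,"claw":1},{"tx":0,"ty":0,"tz":-100,"roll":0,"claw":1},{"tx":0,"ty":0,"tz":-120,"roll":0,"claw":1}]'
python3 -m creep '[{"tx":0,"ty":40,"tz":0,"roll":0,"claw":1},{"tx":0,"ty":80,"tz":0,"roll":0,"claw":1},{"tx":0,"ty":120,"tz":0,"roll":0,"claw":1},{"tx":0,"ty":150,"tz":0,"roll":0,"claw":1},{"tx":0,"ty":150,"tz":0,"roll":0,"claw":1}]'
python3 - <<'E'
from m import *
W=shot('top','top2')[1]; S=shot('scene','scene2')[1]
for C in(W,S):
    s=np.hypot(C[...,0]-.58,C[...,1]-.062)<.055
    print('foot',rect(C,s,.0795,.09),np.median(C[s&(C[...,2]>.0795)&(C[...,2]<.09)][:,2]))
    q=C[s&(C[...,2]>.165)&(C[...,2]<.22)]
    print('knob',len(q),q[:,2].max(),np.median(np.sort(q[:,2])[-50:]),cv2.minEnclosingCircle(q[:,:2].astype(np.float32)))
    s=np.hypot(C[...,0]-.58,C[...,1]-.062)<.12
    print('plinth',rect(C,s,.064,.0755))
E
```

```text
t: 8.8
tcp_pos: [0.5817, 0.0641, 0.1475]
ee_rot: [0.98, -0.199, -0.001, 0.0]
contact_force: [0.2, 0.0, -0.1]
gripper_width: 0.0686
grasp_force: 0.0
t: 9.1
tcp_pos: [0.582, 0.064, 0.1482]
ee_rot: [0.98, -0.199, -0.0, 0.0]
contact_force: [0.5, -0.1, 0.5]
gripper_width: 0.0857
grasp_force: 0.0
t: 9.6
tcp_pos: [0.5827, 0.064, 0.2709]
ee_rot: [0.98, -0.199, 0.002, -0.001]
contact_force: [-0.7, 0.1, 0.4]
gripper_width: 0.0854
grasp_force: 0.0
t: 10.1
tcp_pos: [0.522, -0.0766, 0.2687]
ee_rot: [0.98, -0.201, 0.0, 0.0]
contact_force: [0.2, -0.1, 0.0]
gripper_width: 0.0854
grasp_force: 0.0
foot (((0.0, 0.0), (0.0, 0.0), 0.0), 0) nan
  return _methods._mean(a, axis=axis, dtype=dtype,
  ret = ret.dtype.type(ret / rcount)
Traceback (most recent call last):
ValueError: zero-size array to reduction operation maximum which has no identity
```

View pics/scene2.png

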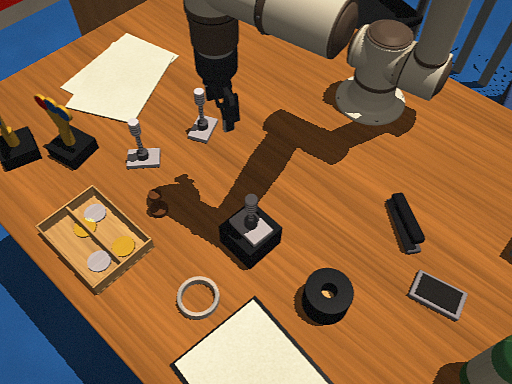

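The picture shows the gauge standing upright on the square plinth at (252,225), with the knob lowered and the gripper clear. The arm blocks the top view, so I'll check the numbers from the scene camera.

```bash
python3 - <<'E'
from m import *
C=shot('scene')[1]
r=np.hypot(C[...,0]-.58,C[...,1]-.062); s=r<.055
print('foot',rect(C,s,.0795,.09),np.median(C[s&(C[...,2]>.0795)&(C[...,2]<.09)][:,2]))
q=C[(r<.03)&(C[...,2]>.15)&(C[...,2]<.21)]
print('knob',len(q),np.percentile(q[:,2],[50,90,97]),cv2.minEnclosingCircle(q[:,:2].astype(np.float32)))
print('plinth',rect(C,r<.12,.064,.0755))
E
```

```text
foot (((0.5806086659431458, 0.062168944627046585), (0.0845629870891571, 0.056543074548244476), 83.93887329101562), 656) 0.08548350238758175
knob 231 [0.18312775 0.18882388 0.18987185] ((0.5810640454292297, 0.06215943023562431), 0.013891089707612991)
plinth (((0.5800676941871643, 0.06014150381088257), (0.10206248611211777, 0.10145394504070282), 87.0167236328125), 871)
```

```bash
python3 -c "
from rig import arm; print(arm.sign_off())"
```

```text
the job is handed in; nothing more can be done
None
```

The gauge is standing upright on the square plinth, about 2 mm off the socket centre, with its rod bottomed about 27 mm below the plinth top; the gripper is clear and the job is handed in, with no verdict returned.

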